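# Put the snap setters back with their snaps

### The job

Four snap setters, told by their coloured caps, have been left standing about the leather bench. Stand each one upright in the empty compartment of the parts tray that holds snaps of the same colour as its cap. The plain dark-wood edge slicker and the dye jar stay standing where they are.

Things in the scene. Friction and masses are not known exactly. Their poses are not given: they have to be found in the camera images.
- setter_red: Loose snap setter with a red cap, upright on the bench, 75 mm tall, 0.1 to 0.15 kg. From the bottom: steel foot 32 mm across (z 0 to 10 mm), steel neck 22 mm across (z 10 to 18), round wooden handle 26 mm across (z 18 to 62, grip it here), red cap 29 mm across (z 62 to 75). Origin: centre of the underside; z is its long axis, up.
- setter_blue: Loose snap setter with a blue cap, upright on the bench, 75 mm tall, 0.1 to 0.15 kg. From the bottom: steel foot 32 mm across (z 0 to 10 mm), steel neck 22 mm across (z 10 to 18), round wooden handle 26 mm across (z 18 to 62, grip it here), blue cap 29 mm across (z 62 to 75). Origin: centre of the underside; z is its long axis, up.
- setter_yellow: Loose snap setter with a yellow cap, upright on the bench, 75 mm tall, 0.1 to 0.15 kg. From the bottom: steel foot 32 mm across (z 0 to 10 mm), steel neck 22 mm across (z 10 to 18), round wooden handle 26 mm across (z 18 to 62, grip it here), yellow cap 29 mm across (z 62 to 75). Origin: centre of the underside; z is its long axis, up.
- setter_green: Loose snap setter with a green cap, upright on the bench, 75 mm tall, 0.1 to 0.15 kg. From the bottom: steel foot 32 mm across (z 0 to 10 mm), steel neck 22 mm across (z 10 to 18), round wooden handle 26 mm across (z 18 to 62, grip it here), green cap 29 mm across (z 62 to 75). Origin: centre of the underside; z is its long axis, up.
- tray_red: Plywood parts tray with small red snaps, fixed to the bench, 113 x 66 mm, walls 3 mm thick, rim 16 mm above the bench. Two compartments: one empty, 60 x 60 mm inside, floor 4 mm above the bench; beside it one full of red snaps. Origin: under the centre of the EMPTY compartment, at bench height; x points towards the snaps (tray spans x -33 to 80, y -33 to 33 mm).
- tray_blue: Plywood parts tray with small blue snaps, fixed to the bench, 113 x 66 mm, walls 3 mm thick, rim 16 mm above the bench. Two compartments: one empty, 60 x 60 mm inside, floor 4 mm above the bench; beside it one full of blue snaps. Origin: under the centre of the EMPTY compartment, at bench height; x points towards the snaps (tray spans x -33 to 80, y -33 to 33 mm).
- tray_yellow: Plywood parts tray with small yellow snaps, fixed to the bench, 113 x 66 mm, walls 3 mm thick, rim 16 mm above the bench. Two compartments: one empty, 60 x 60 mm inside, floor 4 mm above the bench; beside it one full of yellow snaps. Origin: under the centre of the EMPTY compartment, at bench height; x points towards the snaps (tray spans x -33 to 80, y -33 to 33 mm).
- tray_green: Plywood parts tray with small green snaps, fixed to the bench, 113 x 66 mm, walls 3 mm thick, rim 16 mm above the bench. Two compartments: one empty, 60 x 60 mm inside, floor 4 mm above the bench; beside it one full of green snaps. Origin: under the centre of the EMPTY compartment, at bench height; x points towards the snaps (tray spans x -33 to 80, y -33 to 33 mm).
- slicker: Plain dark-wood edge slicker, of the same outline and size as a setter (75 mm tall, 32 mm foot) but all of dark wood, without coloured cap or steel foot; loose, standing upright. Not a setter: it stays where it is. Origin: centre of the underside.
- dye_jar: Closed round jar of amber glass with a blue lid and a paper label, 48 mm across, 62 mm tall, loose, standing upright. Not a setter: it stays where it is. Origin: centre of the underside.

How it is judged:
At the end, for the whole second after the job is handed in: Each of the four setters stands upright (within 0.15 rad) and at rest on the floor of the empty compartment of the tray of its own colour, its axis within 18 mm of the compartment's centre along both tray axes (anywhere that its foot is inside the walls) (x of setter_red in the frame of tray_red between -0.018 and 0.018 m and y of setter_red in the frame of tray_red between -0.018 and 0.018 m and z of setter_red in the frame of tray_red between 0 and 0.009 m and angle between each of setter_red, setter_blue, setter_yellow, setter_green's own z axis and vertical below 0.15 rad and linear speed of each of setter_red, setter_blue, setter_yellow, setter_green below 0.02 m/s and x of setter_blue in the frame of tray_blue between -0.018 and 0.018 m and y of setter_blue in the frame of tray_blue between -0.018 and 0.018 m and z of setter_blue in the frame of tray_blue between 0 and 0.009 m and x of setter_yellow in the frame of tray_yellow between -0.018 and 0.018 m and y of setter_yellow in the frame of tray_yellow between -0.018 and 0.018 m and z of setter_yellow in the frame of tray_yellow between 0 and 0.009 m and x of setter_green in the frame of tray_green between -0.018 and 0.018 m and y of setter_green in the frame of tray_green between -0.018 and 0.018 m and z of setter_green in the frame of tray_green between 0 and 0.009 m); the robot touches nothing.
It fails at once if the edge slicker is moved by more than 30 mm or knocked over (distance of slicker from where it was at the start of the episode above 0.03 m or angle between slicker's own z axis and vertical above 0.6 rad).
It fails at once if the dye jar is moved by more than 30 mm or knocked over (distance of dye_jar from where it was at the start of the episode above 0.03 m or angle between dye_jar's own z axis and vertical above 0.6 rad).
It also fails if it takes over 112 s, if anything falls off the work surface, if the arm or the gripper's body presses on something with over 40 N, if the wrist force passes 120 N, or if a joint passes its speed limit or range.

### The arm

A 6-joint arm with a two-finger parallel gripper is mounted at the origin on the work surface. World frame = base frame: x ahead of the robot, y to its left, z up, the work surface at z = 0. Lengths are in m, angles in rad, forces in N, time in s.
With the tool pointing down it reaches from about 0.425 to 0.95 m from the base axis. Payload 3.5 kg.
Tool frame: the origin (TCP) lies between the finger pads; the fingertips stand 25 mm ahead of it and the grasp point (between the pads) lies 6 mm ahead of it (ctrl.finger_overhang is the distance from the TCP to the fingertips, in m); x points along the fingers, y is the direction in which the jaws open and shut, and the axes are right-handed (so a half turn about x gives the same grasp; the last joint's range is limited). The gripper opens to 85 mm and grips with 20 to 120 N. Pads are 22 mm wide; open, the fingers measure 114 mm over their backs; the gripper's body (76 mm by 85 mm) begins 54 mm behind the grasp point. The pads swing forward as they close: fully open they stand 13 mm farther back than shut.
Start: joints at [-1.345, 0.286, 1.577, -0, 1.279, -0.15], TCP at [0.248, -0.628, 0.256] pointing down, gripper open.
Joint ranges: [-2.77, 2.77], [-0.9, 2.22], [0.21, 2.48], [-1.53, 4.67], [0.24, 2.81], [-2.84, 2.84]. Speed limits (rad/s): [2.79, 2.79, 3.14, 3.14, 3.14, 3.14].

### API

Orientations are given as a unit quaternion [x, y, z, w].
In Python, from plant import ctrl gives the robot as it stands.
- The arm moves only by the tool play_rows, never from a script. Its argument "targets" is a list of rows, each an object with "delta_pos": the shift along the world's x, y, z normalised to -1 to 1, where 1 is 1000 mm, a list of three; "delta_rot": the turn, a rotation vector about the world's x, y, z normalised to -1 to 1, where 1 is pi rad, a list of three; "claw": the finger opening in mm, from 0 to 85.4. In form: [{"delta_pos": [tx, ty, tz], "delta_rot": [wx, wy, wz], "claw": claw}, ...]. A call has 1 to 20 rows; each row is the pose to reach, as a shift and turn from the pose measured when the call began, turning the shorter way round; what a row does not reach only later rows make up. A row lasts 1/12 s, in which the tool goes at most 41.7 mm and 7.16 degrees, less where a joint would pass 70% of its speed; a pose out of reach is approached as far as the arm can. A call with a number of a shift or a turn outside -1 to 1 is refused whole. A call with a gripper value outside its range is refused whole. The fingers move at their own pace and stop on an object; "newtons" is the grip in N (left out, the last holds). Time passes only in rows, so rows that repeat a pose let the fingers close. It gives the time, the measured TCP pose, the force and the opening at its end, in the units of the state.
- ctrl.get_state(): the state, without advancing time (a new reading comes with each control period).
- ctrl.read_camera(name): name is "side" or "top" or "wrist"; returns the picture (480x640x3 uint8, blue, green, red); there is no depth.
- ctrl.calibration(name): a dict with "fx", "fy", "cx", "cy" (pixels), "k1" (the pictures are not rectified: a ray, as slopes to the right and down, at radius r is drawn at 1 + k1 r^2 times it, then the intrinsics apply), "camera_from_world" (4x4, takes a point from world to camera coordinates). Camera axes: x right, y down, z forward; pixel columns grow to the right and rows downward; lengths in m; the calibration is good to about 2 mm. A picture is of the moment at which its call begins: read the wrist's pose just before it. calibration takes no time and is no camera call; for the wrist camera it gives the pose at the moment of the call.
- ctrl.sign_off(): hands the job in, once; it reports no verdict.
The state is a dict: "time": time; "qpos": joint angles; "dq": joint speeds; "joint_efforts": joint torques, N m; "eef_pos": TCP position; "tcp_rot": TCP orientation; "contact_force": force on the tool from outside, world axes, zero at the start; "wrist_torque": the same for the moment, N m; "opening": opening from 0.0 (shut) to 1.0 (fully open).
Only numpy, scipy, OpenCV 4.12 (cv2) and the standard library are available. Lean on these libraries where they do the work, as an engineer would, in place of code of your own. Each camera call takes 0.05 s, during which the arm holds its last target. There are 200 camera calls.

## Working session

There is one attempt and no reset: what is moved stays moved. The work goes in short steps, Python scripts to look and compute and a tool call to move; the robot and the scene stay as the last step left them, time stands still between calls to the robot, and variables do not carry over. Pictures are saved under pics/ and viewed, about 12 in all and at most 16, crops included, and the job is handed in when it is done.

Besides the shell and the picture viewer there is one more tool, called in YAML: its name, and indented under it one key for each argument. play_rows: Moves the arm, as the interface text tells. Its arguments: {"type":"object","properties":{"targets":{"type":"array"},"newtons":{"type":"number"}},"required":["targets"]}

```bash
ls; mkdir -p pics
python3 - <<'E'
from plant import ctrl
import cv2
s=ctrl.get_state();print(s)
for n in("side","top","wrist"):
    c=ctrl.calibration(n);print(n,c)
    cv2.imwrite(f"pics/{n}0.png",ctrl.read_camera(n))
E
```

```text
pics
{'time': 0.0, 'qpos': array([-1.34497874e+00,  2.87192464e-01,  1.57819931e+00,  5.01083647e-05,
        1.27860721e+00, -1.49960009e-01]), 'dq': array([-0.00148782, -0.00154199, -0.00120676,  0.00171743, -0.00093024,
       -0.0010425 ]), 'joint_efforts': array([-9.88335632e-04, -4.05989134e+01, -2.92625141e+01, -2.11252623e-04,
        5.91832693e-03,  7.64778065e-06]), 'eef_pos': array([ 0.24764748, -0.62727666,  0.25491717]), 'tcp_rot': array([-0.69464738, -0.1329228 ,  0.69467801, -0.1312212 ]), 'contact_force': array([-0.45238595,  0.2942306 , -0.48752606]), 'wrist_torque': array([ 0.00075587, -0.02572966, -0.06222231]), 'opening': 0.998711723811135}
side {'fx': 467.39883915549393, 'fy': 467.39883915549393, 'cx': 317.7268355877352, 'cy': 234.21231314661813, 'k1': 0.02991254207599484, 'camera_from_world': array([[ 0.96775727, -0.25093061,  0.02190187, -0.52182726],
       [-0.11917197, -0.53273686, -0.83784812,  0.08756297],
       [ 0.22190967,  0.80822353, -0.54546387,  0.7466633 ],
       [ 0.        ,  0.        ,  0.        ,  1.        ]])}
top {'fx': 454.10565969645336, 'fy': 454.10565969645336, 'cx': 319.36641238908004, 'cy': 235.08684285504646, 'k1': -0.038182861850531005, 'camera_from_world': array([[ 0.0144536 , -0.99989054, -0.00316386,  0.01136377],
       [-0.98001575, -0.01353834, -0.19845867,  0.55696673],
       [ 0.19839411,  0.00596907, -0.98010415,  0.75964353],
       [ 0.        ,  0.        ,  0.        ,  1.        ]])}
wrist {'fx': 370.25703800407643, 'fy': 370.25703800407643, 'cx': 317.4280799286025, 'cy': 237.34821855825686, 'k1': -0.041006828168989734, 'camera_from_world': array([[ 0.36779516, -0.92990524, -0.00172086, -0.67410222],
       [-0.89014807, -0.35260458,  0.28862852, -0.03744111],
       [-0.26900396, -0.10462436, -0.95743961,  0.37867052],
       [ 0.        ,  0.        ,  0.        ,  1.        ]])}
```

View pics/top0.png

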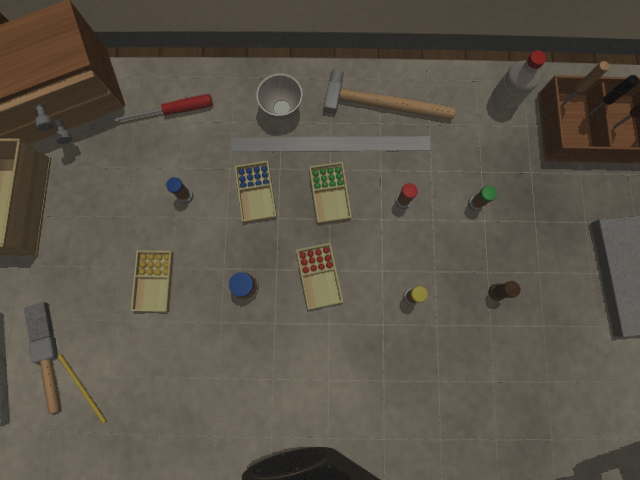

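View pics/side0.png

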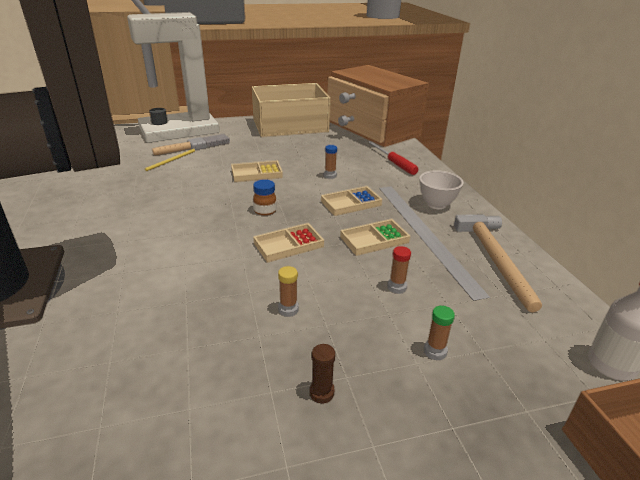

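```bash
cat > h.py <<'E'
import numpy as np, cv2
from plant import ctrl
HUE={'red':(-8,8),'yellow':(22,34),'green':(45,80),'blue':(105,125)}
def ray(name,uv,cal=None):
    c=cal or ctrl.calibration(name)
    p=(np.array(uv,float)-[c['cx'],c['cy']])/[c['fx'],c['fy']]
    s=p.copy()
    for _ in range(20): s=p/(1+c['k1']*(s@s))
    T=c['camera_from_world'];R=T[:3,:3]
    d=R.T@np.r_[s,1]
    return -R.T@T[:3,3], d/np.linalg.norm(d)
def plane(name,uv,z,cal=None):
    o,d=ray(name,uv,cal); return o+d*(z-o[2])/d[2]
def tri(rays):
    A=sum(np.eye(3)-np.outer(d,d) for o,d in rays); b=sum((np.eye(3)-np.outer(d,d))@o for o,d in rays)
    x=np.linalg.solve(A,b)
    return x,max(np.linalg.norm(np.cross(x-o,d)) for o,d in rays)
def cmask(im,col,smin=140,vmin=50):
    h,s,v=[a.astype(int) for a in cv2.split(cv2.cvtColor(im,cv2.COLOR_BGR2HSV))]
    a,b=HUE[col]; hh=np.where(h>90,h-180,h) if a<0 else h
    return ((hh>=a)&(hh<=b)&(s>smin)&(v>vmin)).astype(np.uint8)
def blobs(m,amin=30):
    n,l,st,c=cv2.connectedComponentsWithStats(m)
    return [(st[i][4],c[i].round(1).tolist(),st[i][:4].tolist()) for i in range(1,n) if st[i][4]>=amin]
def crop(m,x0,y0,x1,y1):
    o=np.zeros_like(m);o[y0:y1,x0:x1]=m[y0:y1,x0:x1];return o
E
python3 - <<'E'
from h import *
top=cv2.imread('pics/top0.png');side=cv2.imread('pics/side0.png')
cr={'red':((390,175,425,205),(385,240,415,262)),'blue':((160,172,192,198),(320,140,342,156)),'yellow':((402,280,432,308),(272,262,302,285)),'green':((472,180,500,205),(425,300,460,327)),
'jar':((222,265,262,302),(250,175,280,195))}
def cen(im,col,r):
    b=max(blobs(crop(cmask(im,col),*r),10)); return b
for c,(a,b) in cr.items():
    k='blue' if c=='jar' else c
    A=cen(top,k,a);B=cen(side,k,b)
    x,e=tri([ray('top',A[1]),ray('side',B[1])]);print(c,A,B,x.round(4),round(e,4))
tr={'red':((285,232,355,322),(245,215,335,265)),'blue':((225,152,285,230),(310,178,390,220)),'yellow':((122,240,182,322),(222,155,290,186)),'green':((300,153,360,230),(330,213,420,260))}
for c,(a,b) in tr.items():
    P=[]
    for im,r,n in((top,a,'top'),(side,b,'side')):
        hsv=cv2.cvtColor(im,cv2.COLOR_BGR2HSV)
        m=crop(((hsv[...,1]>75)&(hsv[...,2]>50)).astype(np.uint8),*r)
        m=cv2.morphologyEx(m,cv2.MORPH_CLOSE,np.ones((5,5)))
        ct=max(cv2.findContours(m,0,2)[0],key=cv2.contourArea)
        hull=cv2.convexHull(ct); q=cv2.approxPolyN(hull,4).reshape(-1,2)
        P.append((n,q,cv2.boundingRect(ct)))
    n,q,_=P[0]
    w=np.array([plane('top',p,.016)[:2] for p in q])
    (cx,cy),(ww,hh),an=cv2.minAreaRect((w*1000).astype(np.float32))
    s=np.mean([plane('top',x[1],.012)[:2] for x in blobs(cmask(top,c)*0+crop(cmask(top,c),*a),4)],axis=0)
    e=cv2.boxPoints(((cx,cy),(ww,hh),an)); 
    d1=e[1]-e[0];d2=e[2]-e[1]; L=d1 if np.linalg.norm(d1)>np.linalg.norm(d2) else d2
    L/=np.linalg.norm(L); C=np.array([cx,cy]);
    if L@(s*1000-C)<0:L=-L
    # centre height from two views: intersection of diagonals
    def X(q):
        q=q.astype(float);l=lambda a,b:np.cross(np.r_[a,1],np.r_[b,1]);o=np.cross(l(q[0],q[2]),l(q[1],q[3]));return o[:2]/o[2]
    x,er=tri([ray(n,X(q)) for n,q,_ in P])
    print(c,'size',round(ww),round(hh),'C',C.round(1),'empty',(C-23.5*L).round(1),'yaw',round(np.degrees(np.arctan2(L[1],L[0])),1),'tri',x.round(4),round(er,4),P[1][1].tolist())
# slicker
for n,uv,z in(('top',(512,290),.075),('side',(323,353),.075),('side',(322,392),.003)):print('slick',plane(n,uv,z).round(3))
E
```

```text
red (np.int32(172), [409.3, 190.4], [402, 184, 15, 14]) (np.int32(233), [401.5, 253.8], [393, 246, 18, 16]) [ 0.6381 -0.142   0.0675] 0.0009
blue (np.int32(151), [173.4, 184.3], [167, 178, 14, 14]) (np.int32(78), [330.9, 148.7], [326, 145, 11, 8]) [0.6443 0.2864 0.0675] 0.0008
yellow (np.int32(168), [419.0, 294.2], [411, 287, 16, 15]) (np.int32(259), [287.6, 274.4], [279, 267, 19, 17]) [ 0.4523 -0.1543  0.068 ] 0.0003Traceback (most recent call last):
  File "<stdin>", line 9, in <module>
  File "<stdin>", line 6, in cen
ValueError: max() iterable argument is empty
```

```bash
sed -i "s/'green':(45,80)/'green':(45,95)/" h.py
cat > m1.py <<'E'
from h import *
top=cv2.imread('pics/top0.png');side=cv2.imread('pics/side0.png')
print(cv2.cvtColor(top,cv2.COLOR_BGR2HSV)[193,488],cv2.cvtColor(side,cv2.COLOR_BGR2HSV)[315,442])
cr={'green':((472,180,500,205),(425,300,460,327)),
'jar':((222,265,262,302),(250,175,280,195))}
def cen(im,col,r): return max(blobs(crop(cmask(im,col,120,30),*r),10),default=None)
for c,(a,b) in cr.items():
    k='blue' if c=='jar' else c
    A=cen(top,k,a);B=cen(side,k,b)
    if A and B: x,e=tri([ray('top',A[1]),ray('side',B[1])]);print(c,A,B,x.round(4),round(e,4))
tr={'red':((285,232,355,322),(245,215,335,265)),'blue':((225,152,285,230),(310,178,390,220)),'yellow':((122,240,182,322),(222,155,290,186)),'green':((300,153,360,230),(330,213,420,260))}
for c,(a,b) in tr.items():
    P=[]
    for im,r,n in((top,a,'top'),(side,b,'side')):
        hsv=cv2.cvtColor(im,cv2.COLOR_BGR2HSV)
        m=crop(((hsv[...,1]>75)&(hsv[...,2]>50)).astype(np.uint8),*r)
        m=cv2.morphologyEx(m,cv2.MORPH_CLOSE,np.ones((5,5)))
        ct=max(cv2.findContours(m,0,2)[0],key=cv2.contourArea)
        q=cv2.boxPoints(cv2.minAreaRect(ct)) if n=='top' else cv2.approxPolyN(cv2.convexHull(ct),4).reshape(-1,2)
        P.append((n,q))
    n,q=P[0]
    w=np.array([plane('top',p,.016)[:2] for p in q])
    (cx,cy),(ww,hh),an=cv2.minAreaRect((w*1000).astype(np.float32))
    bl=blobs(crop(cmask(top,c,120,40),*a),4)
    s=np.mean([plane('top',x[1],.012)[:2] for x in bl],axis=0)*1000
    e=cv2.boxPoints(((cx,cy),(ww,hh),an)); d1=e[1]-e[0];d2=e[2]-e[1]
    L=d1 if np.linalg.norm(d1)>np.linalg.norm(d2) else d2
    L/=np.linalg.norm(L); C=np.array([cx,cy])
    if L@(s-C)<0:L=-L
    def X(q):
        q=np.array(q,float);l=lambda a,b:np.cross(np.r_[a,1],np.r_[b,1]);o=np.cross(l(q[0],q[2]),l(q[1],q[3]));return o[:2]/o[2]
    x,er=tri([ray(n,X(q)) for n,q in P])
    print(c,'size',round(ww),round(hh),'C',C.round(1),'snaps',len(bl),s.round(1),'empty',(C-23.5*L).round(1),'yaw',round(np.degrees(np.arctan2(L[1],L[0])),1),'tri',x.round(4),round(er,4))
for n,uv,z in(('top',(512,290),.075),('side',(323,353),.075),('side',(322,392),.003)):print('slick',plane(n,uv,z).round(3))
E
python3 m1.py
```

```text
[ 63 129 113] [ 63 150 151]
green (np.int32(158), [488.6, 192.5], [482, 186, 14, 14]) (np.int32(350), [442.8, 315.4], [433, 306, 21, 20]) [ 0.6359 -0.2856  0.068 ] 0.0013
jar (np.int32(444), [240.6, 284.0], [229, 273, 24, 23]) (np.int32(270), [263.8, 187.0], [254, 180, 21, 15]) [0.4665 0.1573 0.0525] 0.0007
red size 112 65 C [488.   18.6] snaps 8 [517.1  25.8] empty [465.1  13.6] yaw 12.3 tri [0.4882 0.0187 0.0083] 0.0001
blue size 117 67 C [649.2 144.8] snaps 11 [680.1 152.3] empty [626. 141.] yaw 9.3 tri [0.6506 0.1456 0.0076] 0.0004
yellow size 117 71 C [474.2 330.5] snaps 8 [509.2 327.1] empty [450.7 330.4] yaw 0.3 tri [0.4667 0.336  0.0008] 0.0081
green size 116 67 C [ 6.493e+02 -1.000e-01] snaps 12 [681.1   6. ] empty [626.   -3.7] yaw 8.8 tri [ 0.648   0.0013 -0.0087] 0.0076
slick [ 0.461 -0.314  0.075]
slick [ 0.461 -0.319  0.075]
slick [ 0.462 -0.317  0.003]
```

play_rows:
  targets:
    - {"delta_pos": [0.388, 0.341, -0.085], "delta_rot": [0, 0, 0], "claw": 85}
    - {"delta_pos": [0.388, 0.341, -0.085], "delta_rot": [0, 0, 0], "claw": 85}
    - {"delta_pos": [0.388, 0.341, -0.085], "delta_rot": [0, 0, 0], "claw": 85}
    - {"delta_pos": [0.388, 0.341, -0.085], "delta_rot": [0, 0, 0], "claw": 85}
    - {"delta_pos": [0.388, 0.341, -0.085], "delta_rot": [0, 0, 0], "claw": 85}
    - {"delta_pos": [0.388, 0.341, -0.085], "delta_rot": [0, 0, 0], "claw": 85}
    - {"delta_pos": [0.388, 0.341, -0.085], "delta_rot": [0, 0, 0], "claw": 85}
    - {"delta_pos": [0.388, 0.341, -0.085], "delta_rot": [0, 0, 0], "claw": 85}
    - {"delta_pos": [0.388, 0.341, -0.085], "delta_rot": [0, 0, 0], "claw": 85}
    - {"delta_pos": [0.388, 0.341, -0.085], "delta_rot": [0, 0, 0], "claw": 85}
    - {"delta_pos": [0.388, 0.341, -0.085], "delta_rot": [0, 0, 0], "claw": 85}
    - {"delta_pos": [0.388, 0.341, -0.085], "delta_rot": [0, 0, 0], "claw": 85}
    - {"delta_pos": [0.388, 0.341, -0.085], "delta_rot": [0, 0, 0], "claw": 85}
    - {"delta_pos": [0.388, 0.341, -0.085], "delta_rot": [0, 0, 0], "claw": 85}
    - {"delta_pos": [0.388, 0.341, -0.085], "delta_rot": [0, 0, 0], "claw": 85}
    - {"delta_pos": [0.388, 0.341, -0.085], "delta_rot": [0, 0, 0], "claw": 85}
    - {"delta_pos": [0.388, 0.341, -0.085], "delta_rot": [0, 0, 0], "claw": 85}
    - {"delta_pos": [0.388, 0.341, -0.085], "delta_rot": [0, 0, 0], "claw": 85}
  newtons: 40

```text
time: 1.65
eef_pos: [0.6349, -0.2878, 0.1706]
tcp_rot: [0.695, 0.132, -0.695, 0.131]
contact_force: [0.2, 0.2, -0.2]
opening: 0.989
```

```bash
cat > look.py <<'E'
import sys
from h import *
from scipy.spatial.transform import Rotation as Ro
n=sys.argv[1];s=ctrl.get_state();cal=ctrl.calibration('wrist');im=ctrl.read_camera('wrist')
cv2.imwrite(f'pics/w{n}.png',im)
print('t',round(s['time'],2),'tcp',s['eef_pos'].round(4),'toolx',Ro.from_quat(s['tcp_rot']).as_matrix()[:,0].round(3),'open',round(s['opening'],3))
for c in HUE:
    for a,uv,bb in blobs(cmask(im,c,120,40),60): print(c,a,uv,bb,'z=.068:',plane('wrist',uv,.068,cal)[:2].round(4),'z=.012',plane('wrist',uv,.012,cal)[:2].round(4))
E
python3 look.py 1
```

```text
t 1.65 tcp [ 0.6349 -0.2878  0.1706] toolx [-0.     0.001 -1.   ] open 0.989
red 2186 [89.8, 159.6] [62, 136, 57, 49] z=.068: [ 0.6374 -0.1416] z=.012 [ 0.6205 -0.1112]
green 1687 [313.7, 247.9] [291, 225, 46, 47] z=.068: [ 0.6347 -0.2853] z=.012 [ 0.6171 -0.2915]
```

View pics/w1.png

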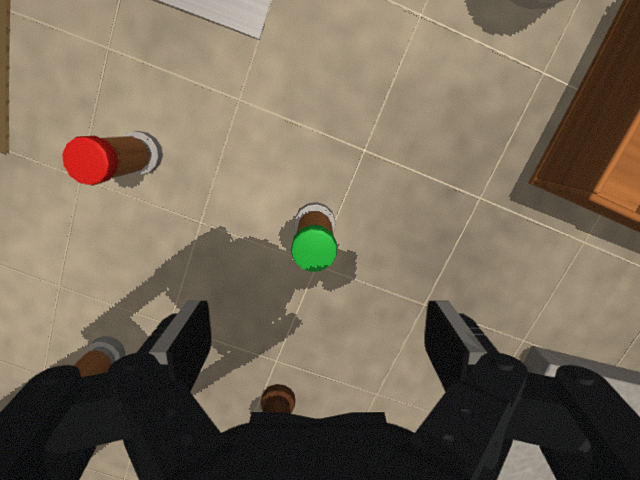

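play_rows:
  targets:
    - {"delta_pos": [0, 0.002, -0.02], "delta_rot": [0, 0, 0], "claw": 85}
    - {"delta_pos": [0, 0.002, -0.05], "delta_rot": [0, 0, 0], "claw": 85}
    - {"delta_pos": [0, 0.002, -0.08], "delta_rot": [0, 0, 0], "claw": 85}
    - {"delta_pos": [0, 0.002, -0.105], "delta_rot": [0, 0, 0], "claw": 85}
    - {"delta_pos": [0, 0.002, -0.12], "delta_rot": [0, 0, 0], "claw": 85}
    - {"delta_pos": [0, 0.002, -0.12], "delta_rot": [0, 0, 0], "claw": 85}
    - {"delta_pos": [0, 0.002, -0.12], "delta_rot": [0, 0, 0], "claw": 10}
    - {"delta_pos": [0, 0.002, -0.12], "delta_rot": [0, 0, 0], "claw": 10}
    - {"delta_pos": [0, 0.002, -0.12], "delta_rot": [0, 0, 0], "claw": 10}
    - {"delta_pos": [0, 0.002, -0.12], "delta_rot": [0, 0, 0], "claw": 10}
    - {"delta_pos": [0, 0.002, -0.12], "delta_rot": [0, 0, 0], "claw": 10}
    - {"delta_pos": [0, 0.002, -0.12], "delta_rot": [0, 0, 0], "claw": 10}
    - {"delta_pos": [0, 0.002, -0.12], "delta_rot": [0, 0, 0], "claw": 10}
    - {"delta_pos": [0, 0.002, -0.12], "delta_rot": [0, 0, 0], "claw": 10}
  newtons: 40

```text
time: 2.87
eef_pos: [0.6359, -0.286, 0.0527]
tcp_rot: [0.696, 0.131, -0.694, 0.131]
contact_force: [-0.8, 1.2, 6.6]
opening: 0.309
```

play_rows:
  targets:
    - {"delta_pos": [0, 0, 0.03], "delta_rot": [0, 0, 0], "claw": 10}
    - {"delta_pos": [0, 0, 0.06], "delta_rot": [0, 0, 0], "claw": 10}
    - {"delta_pos": [0, 0, 0.1], "delta_rot": [0, 0, 0], "claw": 10}
    - {"delta_pos": [0, 0, 0.13], "delta_rot": [0, 0, 0], "claw": 10}
    - {"delta_pos": [-0.001, 0.02, 0.14], "delta_rot": [0, 0, 0], "claw": 10}
    - {"delta_pos": [-0.002, 0.05, 0.14], "delta_rot": [0, 0, 0], "claw": 10}
    - {"delta_pos": [-0.003, 0.08, 0.14], "delta_rot": [0, 0, 0], "claw": 10}
    - {"delta_pos": [-0.004, 0.11, 0.14], "delta_rot": [0, 0, 0], "claw": 10}
    - {"delta_pos": [-0.005, 0.14, 0.14], "delta_rot": [0, 0, 0], "claw": 10}
    - {"delta_pos": [-0.006, 0.17, 0.14], "delta_rot": [0, 0, 0], "claw": 10}
    - {"delta_pos": [-0.007, 0.2, 0.14], "delta_rot": [0, 0, 0], "claw": 10}
    - {"delta_pos": [-0.008, 0.23, 0.14], "delta_rot": [0, 0, 0], "claw": 10}
    - {"delta_pos": [-0.009, 0.26, 0.14], "delta_rot": [0, 0, 0], "claw": 10}
    - {"delta_pos": [-0.01, 0.275, 0.14], "delta_rot": [0, 0, 0], "claw": 10}
    - {"delta_pos": [-0.01, 0.282, 0.14], "delta_rot": [0, 0, 0], "claw": 10}
    - {"delta_pos": [-0.01, 0.282, 0.14], "delta_rot": [0, 0, 0], "claw": 10}
    - {"delta_pos": [-0.01, 0.282, 0.14], "delta_rot": [0, 0, 0], "claw": 10}

```text
time: 4.28
eef_pos: [0.6259, -0.0047, 0.1925]
tcp_rot: [0.695, 0.131, -0.694, 0.132]
contact_force: [0.6, -0.0, -0.7]
opening: 0.31
```

```bash
python3 look.py 2
```

```text
t 4.28 tcp [ 0.6259 -0.0047  0.1925] toolx [ 0.002 -0.    -1.   ] open 0.31
red 1403 [500.3, 291.4] [478, 271, 45, 42] z=.068: [ 0.6376 -0.1423] z=.012 [ 0.6244 -0.1805]
red 248 [219.4, 302.2] [212, 291, 16, 23] z=.068: [0.5557 0.0434] z=.012 [0.5236 0.0483]
red 380 [235.3, 311.4] [228, 294, 16, 37] z=.068: [0.5529 0.0305] z=.012 [0.5201 0.0324]
red 61 [251.3, 299.0] [247, 296, 13, 9] z=.068: [0.5667 0.0228] z=.012 [0.5371 0.0229]
red 136 [217.9, 321.7] [212, 316, 13, 13] z=.068: [0.5401 0.0399] z=.012 [0.5043 0.0439]
green 179 [307.0, 126.9] [300, 120, 15, 15] z=.068: [0.6921 0.0281] z=.012 [0.6916 0.0294]
green 184 [325.9, 129.4] [319, 122, 15, 16] z=.068: [0.6951 0.0165] z=.012 [0.6952 0.0151]
green 181 [344.1, 134.9] [337, 128, 15, 15] z=.068: [0.6962 0.0045] z=.012 [6.966e-01 4.000e-04]
green 179 [362.3, 139.1] [355, 132, 15, 15] z=.068: [ 0.698  -0.0072] z=.012 [ 0.6989 -0.0141]
green 174 [303.6, 144.0] [297, 137, 15, 15] z=.068: [0.6816 0.0263] z=.012 [0.6786 0.0272]
green 175 [321.9, 147.7] [315, 140, 15, 16] z=.068: [0.6837 0.0146] z=.012 [0.6812 0.0128]
green 178 [340.0, 15
[... 988 characters left out ...]
 404 [127.1, 83.8] [118, 68, 18, 33] z=.068: [0.6762 0.1407] z=.012 [0.6719 0.1682]
blue 197 [146.9, 77.6] [139, 70, 16, 16] z=.068: [0.684 0.13 ] z=.012 [0.6816 0.155 ]
blue 195 [166.1, 81.5] [159, 74, 16, 16] z=.068: [0.686  0.1183] z=.012 [0.6841 0.1405]
blue 159 [184.0, 84.7] [178, 77, 13, 16] z=.068: [0.6882 0.1074] z=.012 [0.6867 0.1271]
blue 187 [145.3, 97.9] [138, 91, 16, 15] z=.068: [0.6722 0.1279] z=.012 [0.667  0.1524]
blue 183 [164.2, 101.6] [157, 94, 15, 16] z=.068: [0.6743 0.1162] z=.012 [0.6696 0.138 ]
blue 153 [182.1, 104.9] [176, 98, 13, 15] z=.068: [0.6764 0.1052] z=.012 [0.6722 0.1244]
blue 2536 [59.2, 340.1] [28, 313, 63, 55] z=.068: [0.4789 0.1488] z=.012 [0.429  0.1781]
```

View pics/w2.png

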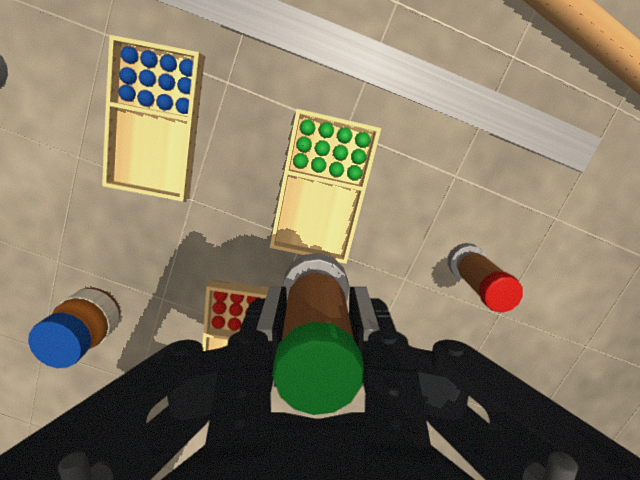

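play_rows:
  targets:
    - {"delta_pos": [0.001, 0, -0.03], "delta_rot": [0, 0, 0], "claw": 10}
    - {"delta_pos": [0.001, 0, -0.06], "delta_rot": [0, 0, 0], "claw": 10}
    - {"delta_pos": [0.001, 0, -0.09], "delta_rot": [0, 0, 0], "claw": 10}
    - {"delta_pos": [0.001, 0, -0.11], "delta_rot": [0, 0, 0], "claw": 10}
    - {"delta_pos": [0.001, 0, -0.125], "delta_rot": [0, 0, 0], "claw": 10}
    - {"delta_pos": [0.001, 0, -0.132], "delta_rot": [0, 0, 0], "claw": 10}
    - {"delta_pos": [0.001, 0, -0.136], "delta_rot": [0, 0, 0], "claw": 10}
    - {"delta_pos": [0.001, 0, -0.136], "delta_rot": [0, 0, 0], "claw": 10}
    - {"delta_pos": [0.001, 0, -0.136], "delta_rot": [0, 0, 0], "claw": 10}

```text
time: 5.08
eef_pos: [0.6281, -0.0064, 0.0576]
tcp_rot: [0.696, 0.13, -0.693, 0.131]
contact_force: [-0.4, -0.6, 0.1]
opening: 0.308
```

play_rows:
  targets:
    - {"delta_pos": [0, 0, -0.001], "delta_rot": [0, 0, 0], "claw": 40}
    - {"delta_pos": [0, 0, -0.001], "delta_rot": [0, 0, 0], "claw": 60}
    - {"delta_pos": [0, 0, 0], "delta_rot": [0, 0, 0], "claw": 80}
    - {"delta_pos": [0, 0, 0], "delta_rot": [0, 0, 0], "claw": 80}
    - {"delta_pos": [0, 0, 0], "delta_rot": [0, 0, 0], "claw": 80}
    - {"delta_pos": [0, 0, 0], "delta_rot": [0, 0, 0], "claw": 80}
    - {"delta_pos": [0, 0, 0.03], "delta_rot": [0, 0, 0], "claw": 85}
    - {"delta_pos": [0, 0, 0.065], "delta_rot": [0, 0, 0], "claw": 85}
    - {"delta_pos": [0, 0, 0.1], "delta_rot": [0, 0, 0], "claw": 85}
    - {"delta_pos": [0, 0, 0.112], "delta_rot": [0, 0, 0], "claw": 85}
    - {"delta_pos": [0.003, -0.035, 0.112], "delta_rot": [0, 0, 0], "claw": 85}
    - {"delta_pos": [0.006, -0.07, 0.112], "delta_rot": [0, 0, 0], "claw": 85}
    - {"delta_pos": [0.008, -0.105, 0.112], "delta_rot": [0, 0, 0], "claw": 85}
    - {"delta_pos": [0.0095, -0.136, 0.112], "delta_rot": [0, 0, 0], "claw": 85}
    - {"delta_pos": [0.0095, -0.136, 0.112], "delta_rot": [0, 0, 0], "claw": 85}
    - {"delta_pos": [0.0095, -0.136, 0.112], "delta_rot": [0, 0, 0], "claw": 85}
    - {"delta_pos": [0.0095, -0.136, 0.112], "delta_rot": [0, 0, 0], "claw": 85}

```text
time: 6.5
eef_pos: [0.6372, -0.1419, 0.1689]
tcp_rot: [0.696, 0.13, -0.694, 0.131]
contact_force: [0.4, -0.3, 0.1]
opening: 0.989
```

```bash
python3 look.py 3 | grep -E "^t|red|green|yellow"
```

```text
t 6.5 tcp [ 0.6372 -0.1419  0.1689] toolx [ 0.003  0.    -1.   ] open 0.989
red 1747 [317.2, 250.2] [295, 227, 46, 48] z=.068: [ 0.6373 -0.142 ] z=.012 [ 0.6197 -0.1489]
red 328 [51.9, 271.5] [44, 259, 17, 26] z=.068: [0.5612 0.0125] z=.012 [0.5241 0.0452]
red 302 [69.7, 274.0] [62, 262, 17, 25] z=.068: [0.5639 0.001 ] z=.012 [0.5275 0.0308]
red 308 [87.4, 277.1] [80, 265, 16, 26] z=.068: [ 0.5661 -0.0104] z=.012 [0.5303 0.0165]
red 82 [102.7, 271.3] [98, 267, 10, 10] z=.068: [ 0.5739 -0.0191] z=.012 [0.54   0.0056]
red 220 [103.4, 293.8] [98, 280, 10, 29] z=.068: [ 0.5583 -0.0227] z=.012 [0.5205 0.001 ]
red 175 [53.3, 293.6] [46, 287, 16, 14] z=.068: [0.5457 0.0091] z=.012 [0.5047 0.0409]
red 164 [70.8, 295.8] [63, 289, 16, 15] z=.068: [ 0.5486 -0.0024] z=.012 [0.5083 0.0265]
red 163 [88.3, 298.8] [81, 292, 15, 15] z=.068: [ 0.5509 -0.0139] z=.012 [0.5112 0.0121]
green 262 [120.0, 71.4] [111, 63, 19, 18] z=.068: [ 0.6946 -0.0027] z=.012 [0.6917 0.0261]
green 254 [141.1, 73.8] [132, 65, 19, 19] z=.068: [ 0.6975 -0.0142] z=.012 [0.6954 0.0117]
green 256 [161.7, 79.5] [153, 71, 18, 18]
[... 279 characters left out ...]
=.068: [ 0.6864 -0.0159] z=.012 [0.6814 0.0096]
green 246 [159.6, 99.5] [151, 91, 18, 18] z=.068: [ 0.688  -0.0274] z=.012 [ 0.6835 -0.0049]
green 203 [178.9, 103.5] [172, 95, 14, 18] z=.068: [ 0.6898 -0.0382] z=.012 [ 0.6857 -0.0185]
green 242 [117.1, 109.8] [108, 102, 19, 17] z=.068: [ 0.6741 -0.006 ] z=.012 [0.666 0.022]
green 238 [137.5, 114.0] [129, 106, 18, 17] z=.068: [ 0.676  -0.0176] z=.012 [0.6684 0.0074]
green 231 [157.7, 119.0] [149, 111, 18, 17] z=.068: [ 0.6774 -0.0291] z=.012 [ 0.6702 -0.0071]
green 196 [176.8, 122.2] [170, 114, 14, 17] z=.068: [ 0.6796 -0.0399] z=.012 [ 0.6729 -0.0206]
green 2134 [94.6, 189.2] [67, 165, 56, 50] z=.068: [ 0.6245 -0.0034] z=.012 [0.6037 0.0253]
```

View pics/w3.png

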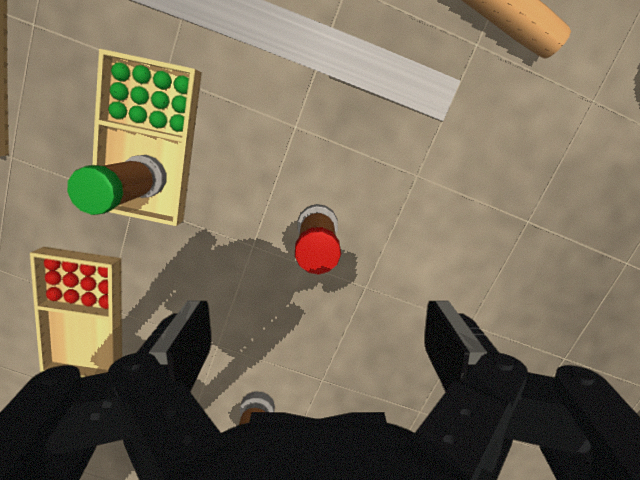

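play_rows:
  targets:
    - {"delta_pos": [0, 0, -0.03], "delta_rot": [0, 0, 0], "claw": 85}
    - {"delta_pos": [0, 0, -0.06], "delta_rot": [0, 0, 0], "claw": 85}
    - {"delta_pos": [0, 0, -0.09], "delta_rot": [0, 0, 0], "claw": 85}
    - {"delta_pos": [0, 0, -0.11], "delta_rot": [0, 0, 0], "claw": 85}
    - {"delta_pos": [0, 0, -0.118], "delta_rot": [0, 0, 0], "claw": 85}
    - {"delta_pos": [0, 0, -0.118], "delta_rot": [0, 0, 0], "claw": 85}
    - {"delta_pos": [0, 0, -0.118], "delta_rot": [0, 0, 0], "claw": 10}
    - {"delta_pos": [0, 0, -0.118], "delta_rot": [0, 0, 0], "claw": 10}
    - {"delta_pos": [0, 0, -0.118], "delta_rot": [0, 0, 0], "claw": 10}
    - {"delta_pos": [0, 0, -0.118], "delta_rot": [0, 0, 0], "claw": 10}
    - {"delta_pos": [0, 0, -0.118], "delta_rot": [0, 0, 0], "claw": 10}
    - {"delta_pos": [0, 0, -0.118], "delta_rot": [0, 0, 0], "claw": 10}
    - {"delta_pos": [0, 0, -0.118], "delta_rot": [0, 0, 0], "claw": 10}
    - {"delta_pos": [0, 0, -0.118], "delta_rot": [0, 0, 0], "claw": 10}

```text
time: 7.72
eef_pos: [0.6382, -0.1417, 0.0528]
tcp_rot: [0.697, 0.13, -0.693, 0.132]
contact_force: [-1.4, 0.9, 5.7]
opening: 0.309
```

play_rows:
  targets:
    - {"delta_pos": [0, 0, 0.03], "delta_rot": [0, 0, 0], "claw": 10}
    - {"delta_pos": [0, 0, 0.06], "delta_rot": [0, 0, 0], "claw": 10}
    - {"delta_pos": [0, 0, 0.09], "delta_rot": [0, 0, 0], "claw": 10}
    - {"delta_pos": [0, 0, 0.12], "delta_rot": [0, 0, 0], "claw": 10}
    - {"delta_pos": [-0.01, 0.009, 0.13], "delta_rot": [0, 0, 0], "claw": 10}
    - {"delta_pos": [-0.03, 0.027, 0.13], "delta_rot": [0, 0, 0], "claw": 10}
    - {"delta_pos": [-0.05, 0.045, 0.13], "delta_rot": [0, 0, 0], "claw": 10}
    - {"delta_pos": [-0.07, 0.063, 0.13], "delta_rot": [0, 0, 0], "claw": 10}
    - {"delta_pos": [-0.09, 0.081, 0.13], "delta_rot": [0, 0, 0], "claw": 10}
    - {"delta_pos": [-0.11, 0.099, 0.13], "delta_rot": [0, 0, 0], "claw": 10}
    - {"delta_pos": [-0.13, 0.117, 0.13], "delta_rot": [0, 0, 0], "claw": 10}
    - {"delta_pos": [-0.15, 0.135, 0.13], "delta_rot": [0, 0, 0], "claw": 10}
    - {"delta_pos": [-0.165, 0.149, 0.13], "delta_rot": [0, 0, 0], "claw": 10}
    - {"delta_pos": [-0.171, 0.154, 0.13], "delta_rot": [0, 0, 0], "claw": 10}
    - {"delta_pos": [-0.171, 0.154, 0.13], "delta_rot": [0, 0, 0], "claw": 10}
    - {"delta_pos": [-0.171, 0.154, 0.13], "delta_rot": [0, 0, 0], "claw": 10}
    - {"delta_pos": [-0.171, 0.154, 0.13], "delta_rot": [0, 0, 0], "claw": 10}

```text
time: 9.13
eef_pos: [0.4681, 0.0116, 0.183]
tcp_rot: [0.697, 0.13, -0.693, 0.132]
contact_force: [0.2, 0.1, -2.0]
opening: 0.308
```

```bash
python3 look.py 4 | grep -E "^t|red|yellow"
```

```text
t 9.13 tcp [0.4681 0.0116 0.183 ] toolx [ 0.007 -0.001 -1.   ] open 0.308
red 195 [297.1, 133.0] [290, 125, 16, 17] z=.068: [0.5295 0.0482] z=.012 [0.5279 0.0505]
red 189 [316.4, 135.6] [309, 128, 16, 16] z=.068: [0.5323 0.0368] z=.012 [0.5314 0.0363]
red 184 [335.5, 139.4] [328, 132, 15, 16] z=.068: [0.5345 0.0251] z=.012 [0.5341 0.0219]
red 192 [355.1, 141.2] [348, 134, 15, 16] z=.068: [0.5379 0.0136] z=.012 [0.5383 0.0075]
red 192 [294.8, 150.5] [287, 143, 16, 16] z=.068: [0.5193 0.0459] z=.012 [0.5152 0.0476]
red 182 [313.9, 153.1] [307, 146, 15, 15] z=.068: [0.5221 0.0344] z=.012 [0.5186 0.0334]
red 179 [332.5, 157.1] [326, 150, 14, 15] z=.068: [0.524  0.0228] z=.012 [0.521 0.019]
red 185 [351.6, 161.0] [344, 154, 16, 15] z=.068: [0.5261 0.0109] z=.012 [0.5237 0.0043]
red 185 [292.1, 169.6] [285, 162, 15, 16] z=.068: [0.5077 0.0434] z=.012 [0.5009 0.0445]
red 177 [311.1, 172.0] [304, 165, 15, 15] z=.068: [0.5107 0.0318] z=.012 [0.5045 0.0302]
red 172 [329.6, 175.4] [323, 168, 14, 16] z=.068: [0.5129 0.0203] z=.012 [0.5073 0.0159]
red 178 [348.5, 178.1] [341, 171, 16, 15] z=.068: [0.5156 0.0087] z=.012 [0.5107 0.0014]
red 6676 [317.4, 367.7] [272, 321, 92, 94] z=.068: [ 0.3794 -0.0237] z=.012 [ 0.3417 -0.0387]
yellow 1342 [521.0, 341.5] [499, 321, 45, 42] z=.068: [ 0.4527 -0.1545] z=.012 [ 0.4326 -0.201 ]
```

View pics/w4.png

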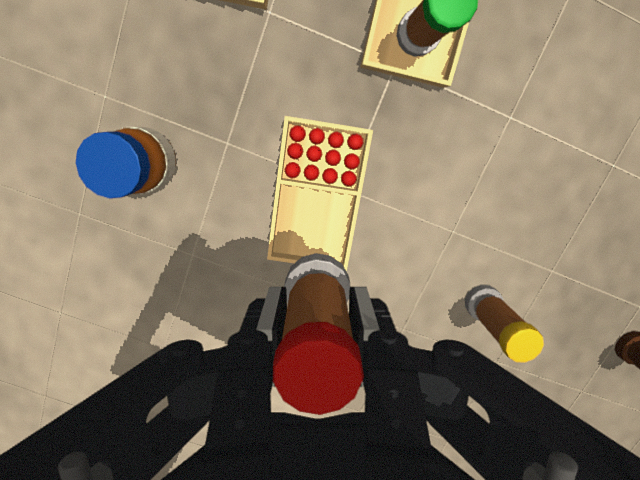

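play_rows:
  targets:
    - {"delta_pos": [-0.002, 0.001, -0.03], "delta_rot": [0, 0, 0], "claw": 10}
    - {"delta_pos": [-0.002, 0.001, -0.06], "delta_rot": [0, 0, 0], "claw": 10}
    - {"delta_pos": [-0.002, 0.001, -0.09], "delta_rot": [0, 0, 0], "claw": 10}
    - {"delta_pos": [-0.002, 0.001, -0.11], "delta_rot": [0, 0, 0], "claw": 10}
    - {"delta_pos": [-0.002, 0.001, -0.12], "delta_rot": [0, 0, 0], "claw": 10}
    - {"delta_pos": [-0.002, 0.001, -0.126], "delta_rot": [0, 0, 0], "claw": 10}
    - {"delta_pos": [-0.002, 0.001, -0.126], "delta_rot": [0, 0, 0], "claw": 10}
    - {"delta_pos": [-0.002, 0.001, -0.126], "delta_rot": [0, 0, 0], "claw": 10}
    - {"delta_pos": [-0.002, 0.001, -0.126], "delta_rot": [0, 0, 0], "claw": 10}

```text
time: 9.93
eef_pos: [0.4674, 0.012, 0.058]
tcp_rot: [0.698, 0.129, -0.692, 0.132]
contact_force: [-0.4, 0.7, -1.8]
opening: 0.305
```

play_rows:
  targets:
    - {"delta_pos": [0, 0, -0.001], "delta_rot": [0, 0, 0], "claw": 40}
    - {"delta_pos": [0, 0, -0.001], "delta_rot": [0, 0, 0], "claw": 60}
    - {"delta_pos": [0, 0, 0], "delta_rot": [0, 0, 0], "claw": 80}
    - {"delta_pos": [0, 0, 0], "delta_rot": [0, 0, 0], "claw": 80}
    - {"delta_pos": [0, 0, 0], "delta_rot": [0, 0, 0], "claw": 80}
    - {"delta_pos": [0, 0, 0], "delta_rot": [0, 0, 0], "claw": 80}
    - {"delta_pos": [0, 0, 0.03], "delta_rot": [0, 0, 0], "claw": 85}
    - {"delta_pos": [0, 0, 0.065], "delta_rot": [0, 0, 0], "claw": 85}
    - {"delta_pos": [0, 0, 0.1], "delta_rot": [0, 0, 0], "claw": 85}
    - {"delta_pos": [0, 0, 0.112], "delta_rot": [0, 0.003, 0], "claw": 85}
    - {"delta_pos": [-0.003, -0.035, 0.112], "delta_rot": [0, 0.003, 0], "claw": 85}
    - {"delta_pos": [-0.006, -0.07, 0.112], "delta_rot": [0, 0.003, 0], "claw": 85}
    - {"delta_pos": [-0.009, -0.105, 0.112], "delta_rot": [0, 0.003, 0], "claw": 85}
    - {"delta_pos": [-0.012, -0.14, 0.112], "delta_rot": [0, 0.003, 0], "claw": 85}
    - {"delta_pos": [-0.015, -0.1665, 0.112], "delta_rot": [0, 0.003, 0], "claw": 85}
    - {"delta_pos": [-0.015, -0.1665, 0.112], "delta_rot": [0, 0.003, 0], "claw": 85}
    - {"delta_pos": [-0.015, -0.1665, 0.112], "delta_rot": [0, 0.003, 0], "claw": 85}
    - {"delta_pos": [-0.015, -0.1665, 0.112], "delta_rot": [0, 0.003, 0], "claw": 85}

```text
time: 11.43
eef_pos: [0.4521, -0.154, 0.1697]
tcp_rot: [-0.694, -0.13, 0.696, -0.131]
contact_force: [-0.5, 0.7, -0.5]
opening: 0.989
```

```bash
python3 look.py 5 | grep -E "^t|red|yellow|green [12]..."
```

```text
t 11.43 tcp [ 0.4521 -0.154   0.1697] toolx [-0.002 -0.001 -1.   ] open 0.989
red 571 [81.7, 32.5] [72, 13, 20, 40] z=.068: [0.5212 0.0101] z=.012 [0.5211 0.0452]
red 283 [103.0, 24.5] [94, 15, 19, 20] z=.068: [ 5.291e-01 -2.000e-04] z=.012 [0.5311 0.0323]
red 276 [124.1, 28.5] [115, 19, 19, 20] z=.068: [ 0.5311 -0.0116] z=.012 [0.5336 0.0179]
red 206 [143.6, 29.4] [137, 20, 13, 20] z=.068: [ 0.5343 -0.0218] z=.012 [0.5377 0.0052]
red 264 [102.8, 45.5] [94, 36, 19, 19] z=.068: [ 0.5188 -0.0025] z=.012 [0.5181 0.0294]
red 260 [123.7, 49.6] [115, 41, 18, 18] z=.068: [ 0.5207 -0.014 ] z=.012 [0.5206 0.015 ]
red 195 [142.7, 53.0] [136, 44, 13, 19] z=.068: [ 0.5227 -0.0243] z=.012 [0.5231 0.002 ]
red 270 [81.8, 65.5] [73, 56, 19, 19] z=.068: [0.5047 0.0064] z=.012 [0.5004 0.0406]
red 254 [102.6, 67.7] [94, 59, 18, 18] z=.068: [ 0.5076 -0.005 ] z=.012 [0.5041 0.0262]
red 255 [123.2, 71.5] [115, 63, 18, 18] z=.068: [ 0.5097 -0.0164] z=.012 [0.5067 0.0119]
red 184 [142.2, 73.7] [136, 66, 13, 18] z=.068: [ 0.5123 -0.0267] z=.012 [ 0.51   -0.0011]
red 2468 [54.3, 128.2] [25, 103, 60, 52] z=.068: [0.4656 0.0149] z=.012 [0.4514 0.0512]
yellow 1699 [317.2, 248.8] [294, 225, 47, 48] z=.068: [ 0.4524 -0.1539] z=.012 [ 0.4348 -0.1608]
```

View pics/w5.png

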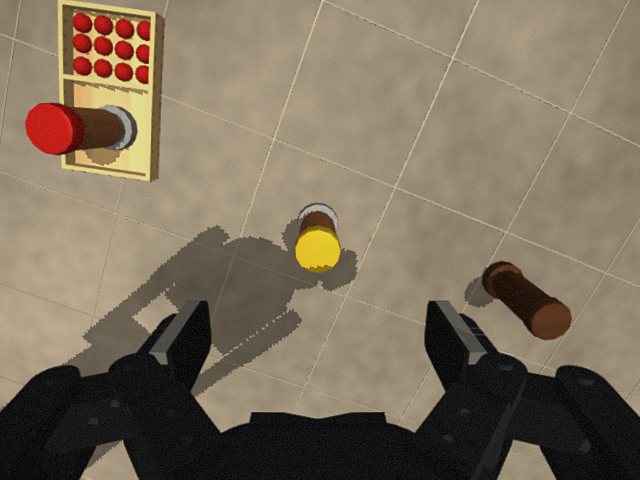

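play_rows:
  targets:
    - {"delta_pos": [0, 0, -0.03], "delta_rot": [0, 0, 0], "claw": 85}
    - {"delta_pos": [0, 0, -0.06], "delta_rot": [0, 0, 0], "claw": 85}
    - {"delta_pos": [0, 0, -0.09], "delta_rot": [0, 0, 0], "claw": 85}
    - {"delta_pos": [0, 0, -0.11], "delta_rot": [0, 0, 0], "claw": 85}
    - {"delta_pos": [0, 0, -0.119], "delta_rot": [0, 0, 0], "claw": 85}
    - {"delta_pos": [0, 0, -0.119], "delta_rot": [0, 0, 0], "claw": 85}
    - {"delta_pos": [0, 0, -0.119], "delta_rot": [0, 0, 0], "claw": 10}
    - {"delta_pos": [0, 0, -0.119], "delta_rot": [0, 0, 0], "claw": 10}
    - {"delta_pos": [0, 0, -0.119], "delta_rot": [0, 0, 0], "claw": 10}
    - {"delta_pos": [0, 0, -0.119], "delta_rot": [0, 0, 0], "claw": 10}
    - {"delta_pos": [0, 0, -0.119], "delta_rot": [0, 0, 0], "claw": 10}
    - {"delta_pos": [0, 0, -0.119], "delta_rot": [0, 0, 0], "claw": 10}
    - {"delta_pos": [0, 0, -0.119], "delta_rot": [0, 0, 0], "claw": 10}
    - {"delta_pos": [0, 0, -0.119], "delta_rot": [0, 0, 0], "claw": 10}

```text
time: 12.65
eef_pos: [0.4531, -0.154, 0.052]
tcp_rot: [-0.695, -0.13, 0.695, -0.131]
contact_force: [-1.4, 0.6, 7.2]
opening: 0.304
```

play_rows:
  targets:
    - {"delta_pos": [0, 0, 0.03], "delta_rot": [0, 0, 0], "claw": 10}
    - {"delta_pos": [0, 0, 0.06], "delta_rot": [0, 0, 0], "claw": 10}
    - {"delta_pos": [0, 0, 0.09], "delta_rot": [0, 0, 0], "claw": 10}
    - {"delta_pos": [0, 0, 0.12], "delta_rot": [0, 0, 0], "claw": 10}
    - {"delta_pos": [0.005, 0.015, 0.145], "delta_rot": [0, 0, 0], "claw": 10}
    - {"delta_pos": [0.015, 0.045, 0.15], "delta_rot": [0, 0, 0], "claw": 10}
    - {"delta_pos": [0.025, 0.075, 0.15], "delta_rot": [0, 0, 0], "claw": 10}
    - {"delta_pos": [0.035, 0.105, 0.15], "delta_rot": [0, 0, 0], "claw": 10}
    - {"delta_pos": [0.045, 0.135, 0.15], "delta_rot": [0, 0, 0], "claw": 10}
    - {"delta_pos": [0.055, 0.165, 0.15], "delta_rot": [0, 0, 0], "claw": 10}
    - {"delta_pos": [0.065, 0.195, 0.15], "delta_rot": [0, 0, 0], "claw": 10}
    - {"delta_pos": [0.07, 0.225, 0.15], "delta_rot": [0, 0, 0], "claw": 10}
    - {"delta_pos": [0.07, 0.255, 0.15], "delta_rot": [0, 0, 0], "claw": 10}
    - {"delta_pos": [0.065, 0.285, 0.15], "delta_rot": [0, 0, 0], "claw": 10}
    - {"delta_pos": [0.055, 0.315, 0.15], "delta_rot": [0, 0, 0], "claw": 10}
    - {"delta_pos": [0.045, 0.345, 0.15], "delta_rot": [0, 0, 0], "claw": 10}
    - {"delta_pos": [0.035, 0.375, 0.15], "delta_rot": [0, 0, 0], "claw": 10}
    - {"delta_pos": [0.025, 0.4, 0.15], "delta_rot": [0, 0, 0], "claw": 10}
    - {"delta_pos": [0.015, 0.42, 0.15], "delta_rot": [0, 0, 0], "claw": 10}
    - {"delta_pos": [0.01, 0.435, 0.15], "delta_rot": [0, 0, 0], "claw": 10}

```text
time: 14.32
eef_pos: [0.4614, 0.2825, 0.2012]
tcp_rot: [-0.694, -0.131, 0.695, -0.132]
contact_force: [0.2, 0.3, -2.1]
opening: 0.307
```

play_rows:
  targets:
    - {"delta_pos": [-0.006, 0.02, -0.01], "delta_rot": [0, 0, 0], "claw": 10}
    - {"delta_pos": [-0.01, 0.04, -0.01], "delta_rot": [0, 0, 0], "claw": 10}
    - {"delta_pos": [-0.012, 0.048, -0.01], "delta_rot": [0, 0, 0], "claw": 10}
    - {"delta_pos": [-0.012, 0.048, -0.01], "delta_rot": [0, 0, 0], "claw": 10}
    - {"delta_pos": [-0.012, 0.048, -0.01], "delta_rot": [0, 0, 0], "claw": 10}

```text
time: 14.73
eef_pos: [0.4494, 0.3303, 0.1911]
tcp_rot: [-0.694, -0.131, 0.695, -0.133]
contact_force: [-0.4, -0.5, -1.5]
opening: 0.306
```

```bash
python3 look.py 6 | grep -E "^t|yellow|blue [1-9]..."
```

```text
t 14.73 tcp [0.4494 0.3303 0.1911] toolx [-0.001 -0.003 -1.   ] open 0.306
yellow 185 [321.3, 124.7] [314, 117, 16, 16] z=.068: [0.5197 0.3549] z=.012 [0.52   0.3543]
yellow 206 [339.3, 131.5] [332, 123, 16, 17] z=.068: [0.52  0.343] z=.012 [0.5204 0.3395]
yellow 198 [357.0, 138.4] [349, 131, 17, 16] z=.068: [0.5203 0.331 ] z=.012 [0.5207 0.3248]
yellow 362 [311.8, 149.9] [302, 135, 21, 31] z=.068: [0.5032 0.3549] z=.012 [0.4997 0.3542]
yellow 196 [374.1, 145.5] [367, 138, 16, 16] z=.068: [0.5202 0.3192] z=.012 [0.5207 0.3102]
yellow 405 [329.3, 156.3] [319, 141, 22, 32] z=.068: [0.5036 0.3431] z=.012 [0.5001 0.3396]
yellow 208 [349.5, 156.1] [342, 148, 16, 17] z=.068: [0.5084 0.3311] z=.012 [0.5061 0.3249]
yellow 400 [363.7, 170.1] [353, 155, 23, 32] z=.068: [0.5036 0.3192] z=.012 [0.5002 0.3102]
yellow 199 [342.6, 172.6] [335, 165, 16, 16] z=.068: [0.4971 0.3312] z=.012 [0.4922 0.325 ]
yellow 935 [121.3, 312.0] [93, 266, 58, 95] z=.068: [0.345  0.4429] z=.012 [0.3046 0.4628]
yellow 6704 [317.4, 368.3] [272, 321, 93, 94] z=.068: [0.3533 0.292 ] z=.012 [0.3148 0.2767]
blue 320 [627.1, 25.4] [614, 10, 26, 34] z=.068: [0.643  0.2057] z=.012 [0.672  0.1702]
blue 172 [632.5, 41.6] [624, 35, 16, 14] z=.068: [0.6367 0.1975] z=.012 [0.6643 0.1601]
blue 2775 [537.6, 292.9] [506, 265, 64, 57] z=.068: [0.4698 0.1667] z=.012 [0.4585 0.1221]
```

View pics/w6.png

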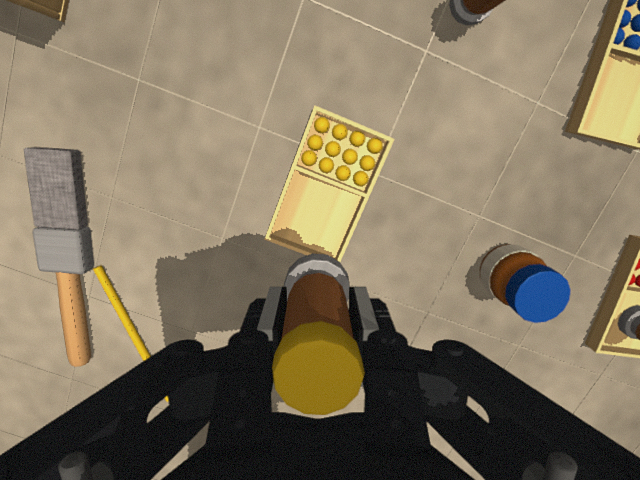

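play_rows:
  targets:
    - {"delta_pos": [0.002, 0.002, -0.03], "delta_rot": [0, 0, 0], "claw": 10}
    - {"delta_pos": [0.002, 0.002, -0.06], "delta_rot": [0, 0, 0], "claw": 10}
    - {"delta_pos": [0.002, 0.002, -0.09], "delta_rot": [0, 0, 0], "claw": 10}
    - {"delta_pos": [0.002, 0.002, -0.115], "delta_rot": [0, 0, 0], "claw": 10}
    - {"delta_pos": [0.002, 0.002, -0.128], "delta_rot": [0, 0, 0], "claw": 10}
    - {"delta_pos": [0.002, 0.002, -0.135], "delta_rot": [0, 0, 0], "claw": 10}
    - {"delta_pos": [0.002, 0.002, -0.135], "delta_rot": [0, 0, 0], "claw": 10}
    - {"delta_pos": [0.002, 0.002, -0.135], "delta_rot": [0, 0, 0], "claw": 10}
    - {"delta_pos": [0.002, 0.002, -0.135], "delta_rot": [0, 0, 0], "claw": 10}

```text
time: 15.53
eef_pos: [0.4527, 0.3319, 0.0575]
tcp_rot: [0.695, 0.13, -0.695, 0.132]
contact_force: [-0.7, -0.4, -0.6]
opening: 0.307
```

play_rows:
  targets:
    - {"delta_pos": [0, 0, -0.002], "delta_rot": [0, 0, 0], "claw": 10}
    - {"delta_pos": [0, 0, -0.002], "delta_rot": [0, 0, 0], "claw": 10}
    - {"delta_pos": [0, 0, -0.002], "delta_rot": [0, 0, 0], "claw": 40}
    - {"delta_pos": [0, 0, -0.001], "delta_rot": [0, 0, 0], "claw": 60}
    - {"delta_pos": [0, 0, 0], "delta_rot": [0, 0, 0], "claw": 80}
    - {"delta_pos": [0, 0, 0], "delta_rot": [0, 0, 0], "claw": 80}
    - {"delta_pos": [0, 0, 0], "delta_rot": [0, 0, 0], "claw": 80}
    - {"delta_pos": [0, 0, 0.03], "delta_rot": [0, 0, 0], "claw": 85}
    - {"delta_pos": [0, 0, 0.065], "delta_rot": [0, 0, 0], "claw": 85}
    - {"delta_pos": [0, 0, 0.1], "delta_rot": [0, 0, 0], "claw": 85}
    - {"delta_pos": [0, 0, 0.112], "delta_rot": [0, 0, 0], "claw": 85}
    - {"delta_pos": [0.035, -0.008, 0.112], "delta_rot": [0, 0, 0], "claw": 85}
    - {"delta_pos": [0.07, -0.016, 0.112], "delta_rot": [0, 0, 0], "claw": 85}
    - {"delta_pos": [0.105, -0.025, 0.112], "delta_rot": [0, 0, 0], "claw": 85}
    - {"delta_pos": [0.14, -0.033, 0.112], "delta_rot": [0, 0, 0], "claw": 85}
    - {"delta_pos": [0.175, -0.041, 0.112], "delta_rot": [0, 0, 0], "claw": 85}
    - {"delta_pos": [0.1915, -0.0455, 0.112], "delta_rot": [0, 0, 0], "claw": 85}
    - {"delta_pos": [0.1915, -0.0455, 0.112], "delta_rot": [0, 0, 0], "claw": 85}
    - {"delta_pos": [0.1915, -0.0455, 0.112], "delta_rot": [0, 0, 0], "claw": 85}
    - {"delta_pos": [0.1915, -0.0455, 0.112], "delta_rot": [0, 0, 0], "claw": 85}

```text
time: 17.2
eef_pos: [0.6429, 0.2866, 0.1685]
tcp_rot: [-0.694, -0.131, 0.695, -0.132]
contact_force: [-0.9, -0.5, 0.4]
opening: 0.998
```

```bash
python3 look.py 7 | grep -E "^t|yellow|blue"
```

```text
t 17.2 tcp [0.6429 0.2866 0.1685] toolx [-0.001 -0.002 -1.   ] open 0.998
yellow 404 [219.0, 352.9] [208, 335, 24, 35] z=.068: [0.5492 0.3218] z=.012 [0.5073 0.3239]
yellow 399 [235.4, 357.6] [225, 340, 23, 35] z=.068: [0.5498 0.3102] z=.012 [0.5081 0.3093]
blue 125 [474.2, 217.6] [468, 211, 13, 14] z=.068: [0.6971 0.205 ] z=.012 [0.6933 0.177 ]
blue 178 [490.3, 221.0] [483, 214, 16, 15] z=.068: [0.6989 0.1947] z=.012 [0.6955 0.164 ]
blue 172 [507.9, 224.6] [501, 218, 15, 14] z=.068: [0.7009 0.1833] z=.012 [0.6981 0.1497]
blue 185 [525.4, 228.8] [518, 222, 16, 15] z=.068: [0.7026 0.1716] z=.012 [0.7002 0.135 ]
blue 1676 [321.3, 250.8] [299, 228, 46, 47] z=.068: [0.6433 0.2839] z=.012 [0.6256 0.2762]
blue 241 [465.7, 243.0] [458, 228, 16, 30] z=.068: [0.6808 0.2022] z=.012 [0.6727 0.1735]
blue 170 [484.8, 237.5] [478, 231, 15, 14] z=.068: [0.6883 0.1927] z=.012 [0.6822 0.1616]
blue 166 [502.0, 241.0] [495, 234, 15, 15] z=.068: [0.6903 0.1815] z=.012 [0.6847 0.1474]
blue 173 [519.8, 244.4] [512, 238, 16, 14] z=.068: [0.6925 0.1697] z=.012 [0.6875 0.1326]
blue 158 [478.7, 254.7] [472, 248, 15, 14] z=.068: [0.6769 0.1908] z=.012 [0.6679 0.1592]
blue 163 [496.1, 258.4] [489, 252, 15, 14] z=.068: [0.6788 0.1792] z=.012 [0.6703 0.1445]
blue 163 [513.2, 261.7] [506, 255, 16, 14] z=.068: [0.6809 0.1678] z=.012 [0.6729 0.1301]
```

View pics/w7.png

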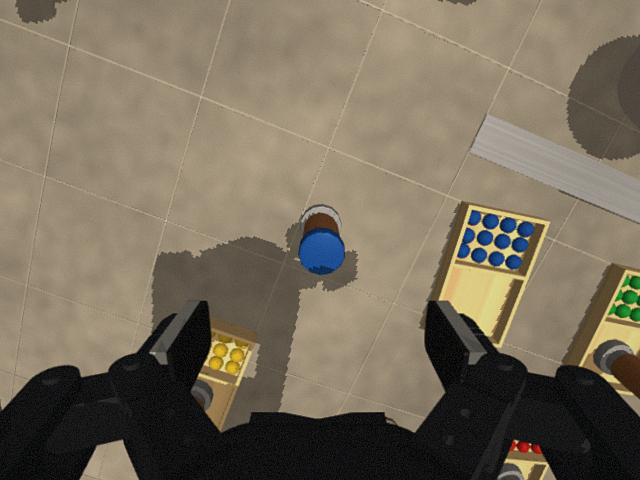

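play_rows:
  targets:
    - {"delta_pos": [0.001, -0.002, -0.03], "delta_rot": [0, 0, 0], "claw": 85}
    - {"delta_pos": [0.001, -0.002, -0.06], "delta_rot": [0, 0, 0], "claw": 85}
    - {"delta_pos": [0.001, -0.002, -0.09], "delta_rot": [0, 0, 0], "claw": 85}
    - {"delta_pos": [0.001, -0.002, -0.11], "delta_rot": [0, 0, 0], "claw": 85}
    - {"delta_pos": [0.001, -0.002, -0.118], "delta_rot": [0, 0, 0], "claw": 85}
    - {"delta_pos": [0.001, -0.002, -0.118], "delta_rot": [0, 0, 0], "claw": 85}
    - {"delta_pos": [0.001, -0.002, -0.118], "delta_rot": [0, 0, 0], "claw": 10}
    - {"delta_pos": [0.001, -0.002, -0.118], "delta_rot": [0, 0, 0], "claw": 10}
    - {"delta_pos": [0.001, -0.002, -0.118], "delta_rot": [0, 0, 0], "claw": 10}
    - {"delta_pos": [0.001, -0.002, -0.118], "delta_rot": [0, 0, 0], "claw": 10}
    - {"delta_pos": [0.001, -0.002, -0.118], "delta_rot": [0, 0, 0], "claw": 10}
    - {"delta_pos": [0.001, -0.002, -0.118], "delta_rot": [0, 0, 0], "claw": 10}
    - {"delta_pos": [0.001, -0.002, -0.118], "delta_rot": [0, 0, 0], "claw": 10}
    - {"delta_pos": [0.001, -0.002, -0.118], "delta_rot": [0, 0, 0], "claw": 10}

```text
time: 18.42
eef_pos: [0.6448, 0.2852, 0.0526]
tcp_rot: [0.695, 0.131, -0.694, 0.132]
contact_force: [-0.1, -0.3, 5.1]
opening: 0.315
```

play_rows:
  targets:
    - {"delta_pos": [0, 0, 0.03], "delta_rot": [0, 0, 0], "claw": 10}
    - {"delta_pos": [0, 0, 0.06], "delta_rot": [0, 0, 0], "claw": 10}
    - {"delta_pos": [0, 0, 0.09], "delta_rot": [0, 0, 0], "claw": 10}
    - {"delta_pos": [0, 0, 0.12], "delta_rot": [0, 0, 0], "claw": 10}
    - {"delta_pos": [-0.002, -0.02, 0.13], "delta_rot": [0, 0, 0], "claw": 10}
    - {"delta_pos": [-0.005, -0.045, 0.13], "delta_rot": [0, 0, 0], "claw": 10}
    - {"delta_pos": [-0.008, -0.07, 0.13], "delta_rot": [0, 0, 0], "claw": 10}
    - {"delta_pos": [-0.011, -0.095, 0.13], "delta_rot": [0, 0, 0], "claw": 10}
    - {"delta_pos": [-0.014, -0.12, 0.13], "delta_rot": [0, 0, 0], "claw": 10}
    - {"delta_pos": [-0.016, -0.138, 0.13], "delta_rot": [0, 0, 0], "claw": 10}
    - {"delta_pos": [-0.017, -0.144, 0.13], "delta_rot": [0, 0, 0], "claw": 10}
    - {"delta_pos": [-0.017, -0.144, 0.13], "delta_rot": [0, 0, 0], "claw": 10}
    - {"delta_pos": [-0.017, -0.144, 0.13], "delta_rot": [0, 0, 0], "claw": 10}
    - {"delta_pos": [-0.017, -0.144, 0.13], "delta_rot": [0, 0, 0], "claw": 10}

```text
time: 19.58
eef_pos: [0.6277, 0.1422, 0.1823]
tcp_rot: [0.695, 0.131, -0.694, 0.132]
contact_force: [0.2, -0.2, -0.4]
opening: 0.305
```

```bash
python3 look.py 8 | grep -E "^t|blue"
```

```text
t 19.58 tcp [0.6277 0.1422 0.1823] toolx [ 0.001 -0.001 -1.   ] open 0.305
blue 180 [307.8, 128.2] [301, 121, 15, 15] z=.068: [0.6934 0.174 ] z=.012 [0.6927 0.1752]
blue 178 [327.0, 132.6] [320, 125, 15, 16] z=.068: [0.6953 0.1623] z=.012 [0.695  0.1606]
blue 179 [346.1, 136.9] [339, 130, 15, 15] z=.068: [0.6972 0.1506] z=.012 [0.6974 0.1461]
blue 180 [364.9, 141.3] [358, 134, 15, 16] z=.068: [0.699 0.139] z=.012 [0.6997 0.1317]
blue 346 [302.7, 156.1] [294, 141, 18, 31] z=.068: [0.6769 0.171 ] z=.012 [0.6722 0.1714]
blue 171 [323.4, 150.8] [317, 144, 14, 15] z=.068: [0.6845 0.1604] z=.012 [0.6816 0.1582]
blue 171 [342.2, 154.7] [335, 148, 15, 15] z=.068: [0.6865 0.1488] z=.012 [0.6842 0.1438]
blue 174 [360.9, 158.4] [354, 151, 15, 15] z=.068: [0.6887 0.1372] z=.012 [0.6869 0.1294]
blue 166 [319.6, 169.7] [313, 163, 14, 15] z=.068: [0.673  0.1583] z=.012 [0.6673 0.1556]
blue 163 [338.1, 173.5] [331, 167, 15, 14] z=.068: [0.675  0.1467] z=.012 [0.6698 0.1413]
blue 166 [356.6, 177.2] [350, 170, 14, 15] z=.068: [0.6771 0.1351] z=.012 [0.6725 0.1269]
blue 6506 [317.5, 370.4] [272, 325, 91, 92] z=.068: [0.5366 0.106 ] z=.012 [0.4979 0.0906]
```

View pics/w8.png

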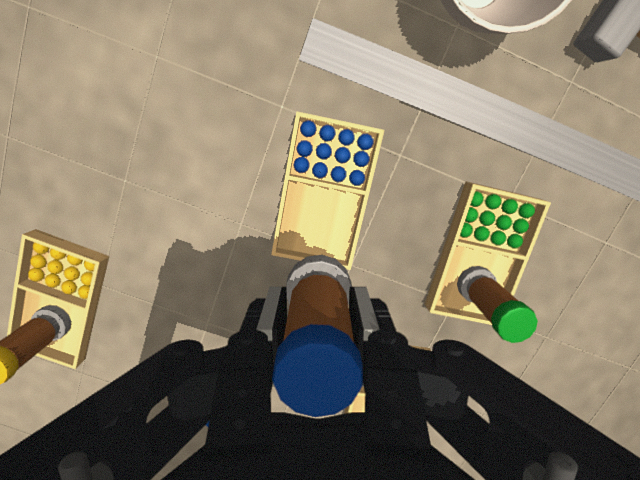

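play_rows:
  targets:
    - {"delta_pos": [0, 0, -0.03], "delta_rot": [0, 0, 0], "claw": 10}
    - {"delta_pos": [0, 0, -0.06], "delta_rot": [0, 0, 0], "claw": 10}
    - {"delta_pos": [0, 0, -0.09], "delta_rot": [0, 0, 0], "claw": 10}
    - {"delta_pos": [0, 0, -0.11], "delta_rot": [0, 0, 0], "claw": 10}
    - {"delta_pos": [0, 0, -0.12], "delta_rot": [0, 0, 0], "claw": 10}
    - {"delta_pos": [0, 0, -0.127], "delta_rot": [0, 0, 0], "claw": 10}
    - {"delta_pos": [0, 0, -0.127], "delta_rot": [0, 0, 0], "claw": 10}
    - {"delta_pos": [0, 0, -0.127], "delta_rot": [0, 0, 0], "claw": 10}
    - {"delta_pos": [0, 0, -0.127], "delta_rot": [0, 0, 0], "claw": 10}

```text
time: 20.38
eef_pos: [0.6288, 0.143, 0.0567]
tcp_rot: [0.696, 0.132, -0.693, 0.132]
contact_force: [0.0, 0.8, 1.8]
opening: 0.307
```

Contact with the floor. Release, lift and back away so the fixed cameras can see.

play_rows:
  targets:
    - {"delta_pos": [0, 0, 0], "delta_rot": [0, 0, 0], "claw": 40}
    - {"delta_pos": [0, 0, 0], "delta_rot": [0, 0, 0], "claw": 60}
    - {"delta_pos": [0, 0, 0], "delta_rot": [0, 0, 0], "claw": 80}
    - {"delta_pos": [0, 0, 0], "delta_rot": [0, 0, 0], "claw": 80}
    - {"delta_pos": [0, 0, 0], "delta_rot": [0, 0, 0], "claw": 80}
    - {"delta_pos": [0, 0, 0], "delta_rot": [0, 0, 0], "claw": 80}
    - {"delta_pos": [0, 0, 0.03], "delta_rot": [0, 0, 0], "claw": 85}
    - {"delta_pos": [0, 0, 0.065], "delta_rot": [0, 0, 0], "claw": 85}
    - {"delta_pos": [0, 0, 0.1], "delta_rot": [0, 0, 0], "claw": 85}
    - {"delta_pos": [0, 0, 0.13], "delta_rot": [0, 0, 0], "claw": 85}
    - {"delta_pos": [0, 0, 0.16], "delta_rot": [0, 0, 0], "claw": 85}
    - {"delta_pos": [0, 0, 0.19], "delta_rot": [0, 0, 0], "claw": 85}

```text
time: 21.38
eef_pos: [0.6285, 0.1429, 0.2483]
tcp_rot: [0.696, 0.131, -0.693, 0.132]
contact_force: [-0.2, 0.8, -0.5]
opening: 0.992
```

play_rows:
  targets:
    - {"delta_pos": [-0.02, 0.035, 0.01], "delta_rot": [0, 0, 0], "claw": 85}
    - {"delta_pos": [-0.04, 0.07, 0.02], "delta_rot": [0, 0, 0], "claw": 85}
    - {"delta_pos": [-0.06, 0.105, 0.02], "delta_rot": [0, 0, 0], "claw": 85}
    - {"delta_pos": [-0.08, 0.14, 0.02], "delta_rot": [0, 0, 0], "claw": 85}
    - {"delta_pos": [-0.1, 0.175, 0.02], "delta_rot": [0, 0, 0], "claw": 85}
    - {"delta_pos": [-0.12, 0.21, 0.02], "delta_rot": [0, 0, 0], "claw": 85}
    - {"delta_pos": [-0.15, 0.24, 0.02], "delta_rot": [0, 0, 0], "claw": 85}
    - {"delta_pos": [-0.18, 0.27, 0.02], "delta_rot": [0, 0, 0], "claw": 85}
    - {"delta_pos": [-0.21, 0.3, 0.02], "delta_rot": [0, 0, 0], "claw": 85}
    - {"delta_pos": [-0.24, 0.33, 0.02], "delta_rot": [0, 0, 0], "claw": 85}
    - {"delta_pos": [-0.27, 0.36, 0.02], "delta_rot": [0, 0, 0], "claw": 85}
    - {"delta_pos": [-0.3, 0.38, 0.02], "delta_rot": [0, 0, 0], "claw": 85}
    - {"delta_pos": [-0.33, 0.4, 0.02], "delta_rot": [0, 0, 0], "claw": 85}
    - {"delta_pos": [-0.35, 0.42, 0.02], "delta_rot": [0, 0, 0], "claw": 85}
    - {"delta_pos": [-0.35, 0.42, 0.02], "delta_rot": [0, 0, 0], "claw": 85}
    - {"delta_pos": [-0.35, 0.42, 0.02], "delta_rot": [0, 0, 0], "claw": 85}

```text
time: 22.72
eef_pos: [0.277, 0.5633, 0.2715]
tcp_rot: [0.696, 0.133, -0.693, 0.134]
contact_force: [-4.7, -6.9, 9.1]
opening: 0.993
```

Run:
```python
from h import *
t=ctrl.read_camera('top');s=ctrl.read_camera('side')
cv2.imwrite('pics/top9.png',t);cv2.imwrite('pics/side9.png',s)
for c in HUE:
    T=[b for b in blobs(cmask(t,c,120,40),100) if b[0]<700];S=[b for b in blobs(cmask(s,c,120,40),50) if b[0]<700]
    for a in T:
        for b in S:
            x,e=tri([ray('top',a[1]),ray('side',b[1])])
            if e<.004 and .04<x[2]<.09: print(c,a[:2],b[:2],x.round(4),round(e,4))
st=ctrl.get_state();print(st['time'],st['eef_pos'],st['opening'])
```

```text
red (np.int32(206), [322.7, 284.4]) (np.int32(189), [276.6, 214.9]) [0.4666 0.0122 0.071 ] 0.0004
yellow (np.int32(228), [137.4, 289.7]) (np.int32(89), [245.2, 145.5]) [0.4521 0.3327 0.0721] 0.0005
green (np.int32(111), [332.5, 193.9]) (np.int32(158), [365.9, 209.6]) [ 0.6282 -0.0031  0.0706] 0.0014
blue (np.int32(189), [250.9, 192.0]) (np.int32(106), [342.7, 174.2]) [0.6294 0.1436 0.0716] 0.0014
blue (np.int32(443), [240.6, 284.1]) (np.int32(271), [263.8, 187.0]) [0.4664 0.1573 0.0525] 0.0006
22.8167 [0.2769724  0.56323781 0.27140161] 0.9972081078543291
```

View pics/top9.png

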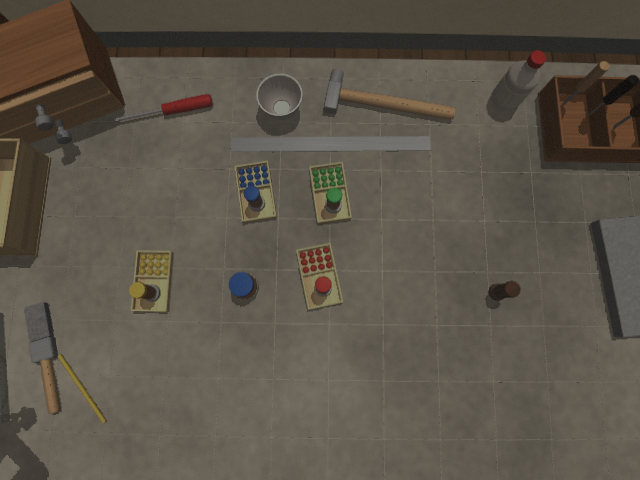

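View pics/side9.png

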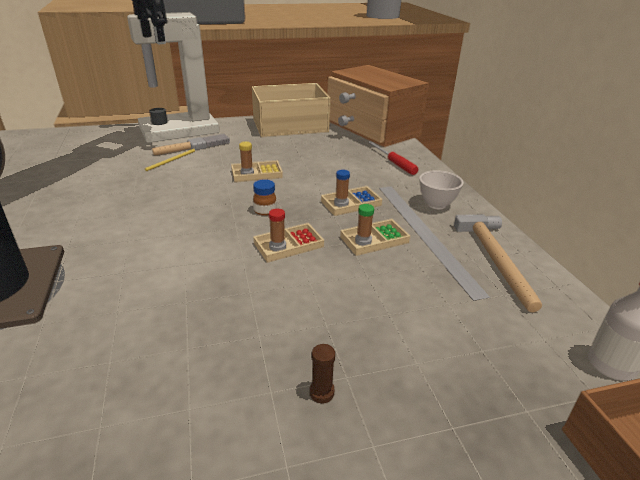

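The wrist reads about 12 N here, so the gripper may be touching the press in the background. I'll retreat along the way I came and check that the force goes to zero.

play_rows:
  targets:
    - {"delta_pos": [0, -0.01, 0.015], "delta_rot": [0, 0, 0], "claw": 85}
    - {"delta_pos": [0.01, -0.03, 0.03], "delta_rot": [0, 0, 0], "claw": 85}
    - {"delta_pos": [0.03, -0.05, 0.03], "delta_rot": [0, 0, 0], "claw": 85}
    - {"delta_pos": [0.06, -0.075, 0.03], "delta_rot": [0, 0, 0], "claw": 85}
    - {"delta_pos": [0.09, -0.1, 0.03], "delta_rot": [0, 0, 0], "claw": 85}
    - {"delta_pos": [0.12, -0.12, 0.03], "delta_rot": [0, 0, 0], "claw": 85}
    - {"delta_pos": [0.15, -0.14, 0.03], "delta_rot": [0, 0, 0], "claw": 85}
    - {"delta_pos": [0.15, -0.14, 0.03], "delta_rot": [0, 0, 0], "claw": 85}
    - {"delta_pos": [0.15, -0.14, 0.03], "delta_rot": [0, 0, 0], "claw": 85}
    - {"delta_pos": [0.15, -0.14, 0.03], "delta_rot": [0, 0, 0], "claw": 85}
    - {"delta_pos": [0.15, -0.14, 0.03], "delta_rot": [0, 0, 0], "claw": 85}
    - {"delta_pos": [0.15, -0.14, 0.03], "delta_rot": [0, 0, 0], "claw": 85}

```text
time: 23.82
eef_pos: [0.4259, 0.424, 0.3015]
tcp_rot: [0.695, 0.134, -0.694, 0.133]
contact_force: [0.6, -0.5, 0.5]
opening: 0.993
```

Run:
```python
from h import *
s=ctrl.read_camera('side');o=cv2.imread('pics/side9.png')
cv2.imwrite('pics/side10.png',s)
st=ctrl.get_state();print(st['time'],st['eef_pos'],st['contact_force'],abs(st['dq']).max())
for c in HUE: print(c,[b[:2] for b in blobs(cmask(s,c,120,40),70)])
a=cv2.absdiff(s,o).max(2)[:,:];print('press area change vs first:',blobs((cv2.absdiff(s,cv2.imread('pics/side0.png')).max(2)>60).astype(np.uint8)[0:140,120:230].copy(),40))
```

```text
23.8667 [0.42593057 0.42403189 0.30143753] [-0.02614096 -0.17098437 -0.02590566] 0.002208175385443323
red [(np.int32(322), [402.8, 162.9]), (np.int32(186), [276.5, 214.8]), (np.int32(209), [303.4, 236.0])]
yellow [(np.int32(90), [245.1, 145.5]), (np.int32(143), [169.3, 159.6]), (np.int32(100), [269.1, 168.0])]
green [(np.int32(158), [365.9, 209.6]), (np.int32(167), [388.5, 231.1])]
blue [(np.int32(106), [342.6, 174.2]), (np.int32(270), [263.8, 187.0]), (np.int32(96), [363.9, 195.5])]
press area change vs first: [(np.int32(82), [91.6, 28.1], [87, 24, 10, 10])]
```

View pics/side10.png

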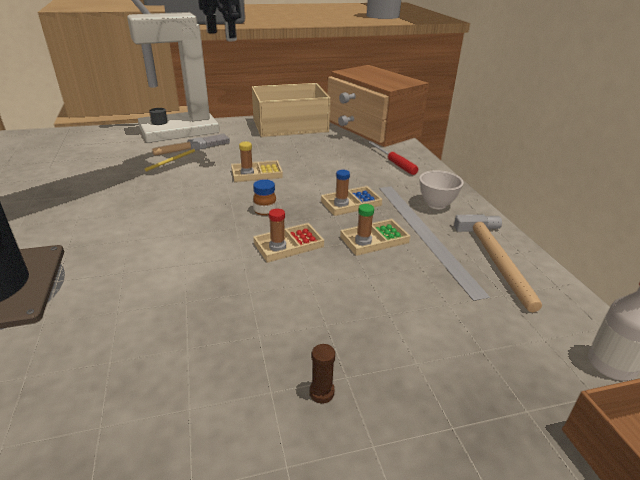

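The force is back to zero and the press stands as before. All four setters, the slicker and the jar are in place.

```bash
python3 -c "
from plant import ctrl
print(ctrl.sign_off())"
```

```text
the job is handed in; nothing more can be done
None
```

All four snap setters are standing in the empty compartments of their own colours' trays, and I handed the job in at about 24 s of the 112 s allowed.

- **Placing:** Two-view checks with the top and side cameras put each cap within about 2 mm of its compartment's centre. The caps came out 71–72 mm high against about 68 mm on the bench, which fits the 4 mm tray floor. The setters look upright in the pictures; I did not measure tilt.
- **Slicker and jar:** The jar measured within 0.1 mm of where it started. The slicker looks unchanged in both fixed views but was not re-measured.
- **Possible touch:** While backing away after the last release, the wrist showed about 12 N near the press behind the bench. This was probably a light touch on the press by the gripper. I retreated and the force went back to about 0.2 N. The only change near the press in the side camera was one small patch about 10 pixels across, which I did not look into. The press looks undisturbed.
- **Measurements that disagreed:**
  - The first two-view heights of the yellow and green trays were poor, about 8 mm off. I used the top view and wrist camera for their positions instead, and those agreed within a few mm.
  - The blue snaps sit nearer 5 mm high than the 12 mm I had assumed. Allowing for that removed a 7 mm mismatch between two wrist views.

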